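# Hang the paint-jar bin back on the louvered panel

## Robot

A 7-joint arm with a two-finger parallel gripper is mounted at the origin on the work surface. World frame = base frame: x ahead of the robot, y to its left, z up, the work surface at z = 0. Lengths are in m, angles in rad, forces in N, time in s.
With the tool pointing down it reaches from about 0.425 to 0.825 m from the base axis. Payload 3.6 kg.
Tool frame: the origin (TCP) lies at the very end of the fingers, on their centre line; the grasp point (between the pads) lies 19 mm behind it; z points along the fingers, y is the direction in which the jaws open and shut (so a half turn about z gives the same grasp; the last joint's range is limited). The gripper opens to 85 mm and grips with 20 to 120 N. Pads are 22 mm wide; open, the fingers measure 114 mm over their backs; the gripper's body (76 mm by 85 mm) begins 54 mm behind the grasp point. The pads swing forward as they close: fully open they stand 13 mm farther back than shut.
Start: joints at [-1.306, 0.615, -0.013, 1.423, 0.008, 1.103, -0.04], TCP at [0.187, 0.623, 0.231] pointing down, gripper open.
Joint ranges: [-3.12, 3.12], [-0.3, 2.06], [-1.34, 1.32], [0.26, 2.42], [-1.36, 4.5], [0.01, 1.98], [-2.84, 2.84]. Speed limits (rad/s): [2.79, 2.79, 3.14, 3.14, 3.14, 3.14, 3.14].

## Interface

Orientations are given as a unit quaternion [w, x, y, z].
In Python, from rig import manip, imaging gives the robot as it stands.
- The arm moves only by the shell command python3 -m pendant 'ROWS' [FORCE]. ROWS is JSON, a list that holds one entry, the list of rows, each a list of 7 numbers: the opening in per cent of the stroke, from 0 (shut) to 100 (fully open), then the shift along the world's x, y, z in cm, then the turn, a rotation vector about the world's x, y, z in degrees. A call has exactly 5 rows; each row shifts and turns the pose as measured when the row begins; what a row does not reach is not made up. A row lasts 1/8 s, in which the tool goes at most 62.5 mm and 10.7 degrees, less where a joint would pass 70% of its speed; a pose out of reach is approached as far as the arm can. A call with a gripper value outside its range is refused whole. The fingers move at their own pace and stop on an object; FORCE is the grip in N (left out, the last holds). Time passes only in rows, so rows that do not move let the fingers close, or fill a call up. It gives the time, the measured TCP pose, the force and the opening at its end, in the units of the state.
- manip.get_obs(): the state, without advancing time (a new reading comes with each control period).
- imaging.snapshot(name): name is "scene" or "top" or "wrist"; returns a dict with "image" (420x560x3 uint8, red, green, blue), "z_map" (420x560 float32, m along the optical axis (not along the pixel's ray), 0 where there is no reading), "fx", "fy", "cx", "cy" (pixels), "rvec" (rotation vector, rad) and "tvec" (3), from world to camera coordinates, as OpenCV has them. Camera axes: x right, y down, z forward; pixel columns grow to the right and rows downward; lengths in m; the calibration is good to about 2 mm. A picture is of the moment at which its call begins.
- manip.job_done(): hands the job in, once; it reports no verdict.
The state is a dict: "time": time; "qpos": joint angles; "joint_vel": joint speeds; "joint_torque": joint torques, N m; "position": TCP position; "orientation": TCP orientation; "contact_force": force on the tool from outside, world axes, zero at the start; "moment": the same for the moment, N m; "gripper_width": opening from 0.0 (shut) to 1.0 (fully open).
Only numpy, scipy, OpenCV 4.12 (cv2) and the standard library are available. Lean on these libraries where they do the work, as an engineer would, in place of code of your own. Each camera call takes 0.05 s, during which the arm holds its last target. There are 200 camera calls.

## Task

Take the narrow bin with the two paint jars that stands on the studio table and hang it on the top louver of the bench panel, in the free space beside the wide bin that hangs there: the lip behind its back must be hooked down behind the louver, the bin hanging level. Keep the bin upright so the jars stay standing in it, leave the wide bin hanging and do not knock the other things about.

Things in the scene. Friction and masses are not known exactly. Their poses are not given: they have to be found in the camera images.
- bin: Narrow grey plastic hanging bin, open on top, on the table with two jars in it; about 320 g in all. 60 mm wide (y), 120 deep (x from -60 front to +60 back face), 80 high at the back. Origin: centre of its underside; z up, x to its back (lip side). Side walls 3 mm thick, 80 mm high from x -25 to +60, sloping to 45 mm at the front. Can be gripped from above across its 60 mm width at x 0.
- bin_lip (a point): Middle of the lower edge of the narrow bin's lip (x +75.75, z 62 in the bin's frame; same axes). A flange 3 mm thick (z 77 to 80) runs back from the top of the back face to x +77.5 and turns down into the lip: 3.5 mm thick, full width, down to z 62. Between back face and lip is a slot 14 mm wide, open below.
- panel: Grey steel louvered panel, upright, fixed, 410 mm wide, 244 high. Origin: on the table below the middle of its sheet; z up, y along its width, x to its back. The sheet's front face is x = 0; bins hang at x < 0. Five louvers 390 mm long (y -195 to +195), free edges at z 60, 95, 130, 165 and 200. A bin hung on the top one has its axes parallel to the panel's, its origin near x -78, z 122 mm.
- top_louver (a point): Middle of the top louver's free upper edge: 16 mm in front of the sheet, 200 mm above the table; axes as the panel's. The louver is 2.5 mm sheet sloping up and out from the panel (it leaves it 26 mm below this edge), with a wedge-shaped gap behind it, open at the top. The panel above is plain sheet up to z 240. A bin hung here leans on the louvers below, drooping about 0.05 rad.
- wide_bin: Wide grey bin of the same pattern and lip, 100 mm wide, 120 deep, 80 high, with wooden wedges in it; it hangs loose on the top louver, its middle up to 100 mm to either side of the panel's middle. Origin and axes as for the narrow bin. It must stay hanging.
- wide_bin_lip (a point): Middle of the lower edge of the wide bin's lip, placed as on the narrow bin.
- jar_a: Small capped jar of paint, 42 mm in diameter, 55 mm high, 80 g, standing loose in the back half of the narrow bin. Origin: centre of its underside, z up.
- jar_b: The same kind of jar, in the front half of the narrow bin.
- brush_pot: Bystander: white pot, 76 mm in diameter, 100 mm high, with brushes standing to 210 mm. Origin: centre of its underside.
- paint_can: Bystander: paint tin with a paper label, 84 mm in diameter, 95 mm high. Origin: centre of its underside.
- spare_brush: Bystander: flat brush 160 mm long, lying on the table. Origin: below its middle.
Things that resemble listed ones, but are neither listed nor needed, are in the scene too. Leave any red or turquoise look-alike of the jar_a alone.

How it is judged:
By the outcome, as a careful person would: the job done as asked, in the order asked, and still so for the second after the job is handed in, with the robot touching nothing.
It also fails if it takes over 38 s, if anything falls off the work surface, if the arm or the gripper's body presses on something with over 40 N, if the wrist force passes 120 N, or if a joint passes its speed limit or range.

## Working session

There is one attempt and no reset: what is moved stays moved. The work goes in short steps, Python scripts to look and compute and a shell command to move; the robot and the scene stay as the last step left them, time stands still between calls to the robot, and variables do not carry over. Pictures are saved under pics/ and viewed, about 8 in all and at most 12, crops included, and the job is handed in when it is done.

```bash
ls; mkdir -p pics
cat > h.py <<'E'
import numpy as np, cv2
from rig import manip, imaging
def snap(n):
    s=imaging.snapshot(n); s['R']=cv2.Rodrigues(np.array(s['rvec'],float))[0]; s['t']=np.array(s['tvec'],float).ravel(); return s
def world(s):
    z=s['z_map']; v,u=np.mgrid[:z.shape[0],:z.shape[1]]
    p=np.stack([(u-s['cx'])/s['fx']*z,(v-s['cy'])/s['fy']*z,z],-1)
    w=(p-s['t'])@s['R']; w[z==0]=np.nan; return w
def save(s,f): cv2.imwrite('pics/'+f,s['image'][:,:,::-1])
E
python3 - <<'E'
from h import *
ims=[]
for n in('scene','top'):
    s=snap(n); np.savez('/tmp/'+n,**s); save(s,n+'.png'); print(n,-s['R'].T@s['t'])
print(manip.get_obs())
E
```

```text
pics
scene [ 1.33568959 -0.4416707   0.74985801]
top [ 0.43375481 -0.08139569  1.01519574]
{'time': 0.1, 'qpos': array([-1.30550628,  0.61584271, -0.01263797,  1.42475691,  0.0081233 ,
        1.10341631, -0.04039974]), 'joint_vel': array([ 0.00185213, -0.00209619, -0.00084919, -0.0036144 ,  0.00047246,
       -0.00063764,  0.00058751]), 'joint_torque': array([ 1.33431844e-03, -4.70380533e+01,  2.60460488e-01, -1.71570736e+01,
        1.01769165e-02,  5.84761423e-03,  2.72537854e-06]), 'position': array([0.18676632, 0.62185912, 0.23023478]), 'orientation': array([-1.53066140e-04,  1.45331441e-01,  9.89382315e-01, -1.17647154e-03]), 'contact_force': array([ 0.30548449, -0.63149937, -0.49421794]), 'moment': array([-0.05105846,  0.02901852, -0.03814495]), 'gripper_width': 0.9974349395473268}
```

View pics/scene.png

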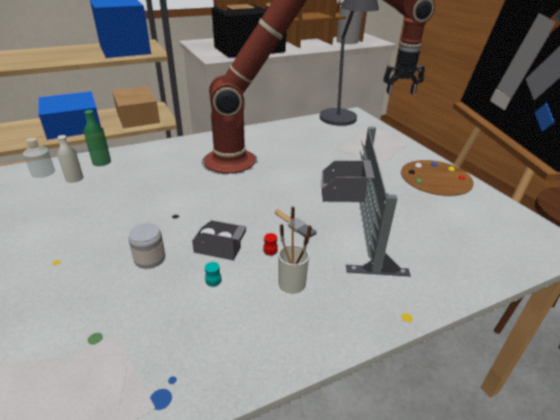

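View pics/top.png

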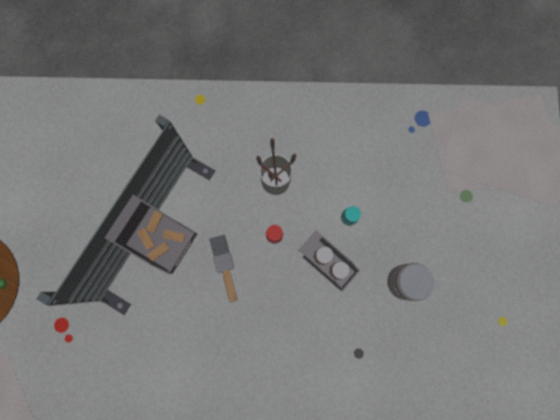

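The scene view shows the narrow bin at (220,240), the panel at (378,200) and the wide bin at (345,180). In the top view (world x up, y left), the narrow bin is at (330,260) with its lip at the upper left. The panel's top edge runs from (45,298) to (165,125), and the wide bin hangs near its middle. Next I'll measure these from depth.

Run:
```python
from h import *
s=dict(np.load('/tmp/top.npz')); w=world(s)
def blk(name,u0,u1,v0,v1,z0,z1):
    p=w[v0:v1,u0:u1].reshape(-1,3); p=p[(p[:,2]>z0)&(p[:,2]<z1)]
    r=cv2.minAreaRect(p[:,:2].astype(np.float32)*1000)
    print(name,len(p),'zmed',np.median(p[:,2]).round(4),'c',np.round(r[0],1),'size',np.round(r[1],1),'ang',round(r[2],2)); print(np.round(cv2.boxPoints(r),0).tolist()); return p
blk('table',380,420,320,340,-.1,.1)
blk('panel top',30,215,110,315,.228,.26)
blk('panel all',30,215,110,315,.03,.26)
blk('wide rim',100,205,190,280,.18,.215)
blk('bin all',295,362,225,295,.03,.12)
blk('bin rim',295,362,225,295,.068,.12)
blk('jars',295,362,225,295,.045,.066)
for n,a in dict(pot=(255,300,135,195),can=(385,440,255,305),teal=(338,365,200,228),red=(262,288,220,246),brush=(205,240,230,305)).items(): blk(n,*a,.012,.3)
# louver edges away from wide bin
p=w[110:315,30:215].reshape(-1,3);print(np.histogram(p[:,2][p[:,2]>.02],bins=np.arange(.02,.26,.01)))
```

```text
table 797 zmed 0.0002 c [ 336. -379.] size [44.2 94.5] ang 1.05
[[313.0, -332.0], [315.0, -427.0], [359.0, -426.0], [357.0, -331.0]]
panel top 1187 zmed 0.2388 c [571.9 237.3] size [ 27.8 410.1] ang 60.67
[[386.0, 326.0], [744.0, 125.0], [758.0, 149.0], [400.0, 350.0]]
panel all 10826 zmed 0.1562 c [538.  177.1] size [166.  410.9] ang 60.67
[[318.0, 205.0], [676.0, 4.0], [758.0, 149.0], [400.0, 350.0]]
wide rim 1313 zmed 0.2023 c [524.6 180.4] size [127.4 155.1] ang 60.11
[[426.0, 164.0], [560.0, 87.0], [624.0, 197.0], [489.0, 274.0]]
bin all 1185 zmed 0.0592 c [ 491.2 -206.5] size [140.3  60.6] ang 49.92
[[423.0, -241.0], [469.0, -280.0], [560.0, -172.0], [513.0, -133.0]]
bin rim 415 zmed 0.0799 c [ 500.2 -196.1] size [112.7  60.6] ang 49.76
[[441.0, -220.0], [487.0, -259.0], [560.0, -173.0], [513.0, -133.0]]
jars 597 zmed 0.0578 c [ 485.4 -212.7] size [117.1  59.6] ang 49.89
[[425.0, -238.0], [470.0, -277.0], [546.0, -187.0], [500.0, -149.0]]
pot 999 zmed 0.0876 c [690.  -79.1] size [76.2 76.2] ang 41.78
[[636.0, -76.0], [687.0, -133.0], [744.0, -82.0], [693.0, -25.0]]
can 1429 zmed 0.094 c [ 447.7 -388.3] size [82.6 79.8] ang 33.75
[[391.0, -378.0], [436.0, -444.0], [504.0, -398.0], [460.0, -332.0]]
teal 294 zmed 0.0538 c [ 600.4 -258.6] size [38.4 38.1] ang 89.82
[[581.0, -278.0], [619.0, -278.0], [619.0, -239.0], [581.0, -239.0]]
red 266 zmed 0.0547 c [552.6 -78.3] size [39.9 38.9] ang 39.08
[[525.0, -76.0], [549.0, -106.0], [580.0, -81.0], [556.0, -51.0]]
brush 852 zmed 0.0186 c [470.6  36.5] size [159.2  42. ] ang 16.6
[[388.0, 34.0], [400.0, -6.0], [553.0, 39.0], [541.0, 79.0]]
(array([  37,  128,  240,  198,   93,  291,  188,  220,  147,  468, 1888,
        692,  489,  501,  438,  288,  567,  756, 1204,  455,  484,  656,
        435]), array([0.02, 0.03, 0.04, 0.05, 0.06, 0.07, 0.08, 0.09, 0.1 , 0.11, 0.12,
       0.13, 0.14, 0.15, 0.16, 0.17, 0.18, 0.19, 0.2 , 0.21, 0.22, 0.23,
       0.24, 0.25]))
```

Run:
```python
from h import *
a=np.deg2rad(60.67); ex=np.array([np.cos(a),np.sin(a)]); ey=np.array([-ex[1],ex[0]])
for n in('top','scene'):
    s=dict(np.load(f'/tmp/{n}.npz')); w=world(s).reshape(-1,3)
    q=w[:,:2]*1000-[571.9,237.3]; X=q@ex; Y=q@ey; Z=w[:,2]*1000
    m=(abs(Y)<215)&(X>-170)&(X<60)&(Z>20)
    for lo,hi in((-180,-140),(-140,-90),(90,140),(140,180)):
        k=m&(Y>lo)&(Y<hi)
        print(n,lo,[(z,*np.round(np.percentile(X[k&(abs(Z-z)<2)],[5,50,95]),0)) for z in range(180,246,5) if (k&(abs(Z-z)<2)).sum()>5])
    k=m&(X<-35)&(Z>150)&(Z<215); print('wide Y',np.percentile(Y[k],[0,1,50,99,100]).round(1),'X',np.percentile(X[k],[0,1,99]).round(1))
    k=m&(Z>228)&(abs(Y)<150); print('sheet top',np.polyfit(Y[k],X[k],1),np.percentile(Y[m&(Z>228)],[0,100]))
```

```text
top -180 [(180, np.float64(-13.0), np.float64(-11.0), np.float64(-10.0)), (185, np.float64(-17.0), np.float64(-11.0), np.float64(-10.0)), (190, np.float64(-20.0), np.float64(-11.0), np.float64(-10.0)), (195, np.float64(-23.0), np.float64(-12.0), np.float64(-10.0)), (200, np.float64(-28.0), np.float64(-25.0), np.float64(-10.0)), (205, np.float64(-17.0), np.float64(-11.0), np.float64(-10.0)), (210, np.float64(-12.0), np.float64(-11.0), np.float64(-10.0)), (215, np.float64(-12.0), np.float64(-11.0), np.float64(-10.0)), (220, np.float64(-11.0), np.float64(-11.0), np.float64(-10.0)), (225, np.float64(-11.0), np.float64(-11.0), np.float64(-9.0)), (230, np.float64(-12.0), np.float64(-11.0), np.float64(-10.0)), (235, np.float64(-11.0), np.float64(-11.0), np.float64(-10.0)), (240, np.float64(-12.0), np.float64(-10.0), np.float64(-8.0))]
top -140 [(180, np.float64(-14.0), np.float64(-11.0), np.float64(-10.0)), (185, np.float64(-17.0), np.float64(-12.0), np.float64(-10.0)), (190, np.float64(-20.0), np.float64(-11.0), np.float64(-10.0)), (195, np.float64(-24.0), np.float64(-12.0), np.float64(-10
[... 3797 characters left out ...]
4(-12.0), np.float64(-10.0))]
scene 90 [(185, np.float64(-20.0), np.float64(-13.0), np.float64(-13.0)), (190, np.float64(-21.0), np.float64(-13.0), np.float64(-13.0)), (195, np.float64(-26.0), np.float64(-24.0), np.float64(-12.0)), (200, np.float64(-30.0), np.float64(-20.0), np.float64(-12.0)), (235, np.float64(-14.0), np.float64(-13.0), np.float64(-12.0)), (240, np.float64(-13.0), np.float64(-12.0), np.float64(-11.0))]
scene 140 [(195, np.float64(-28.0), np.float64(-19.0), np.float64(-13.0)), (240, np.float64(-13.0), np.float64(-11.0), np.float64(-10.0))]
wide Y [-51.2 -49.2 -40.4  55.7  57.2] X [-153.4 -151.5  -35.6]
sheet top [-4.43732416e-04 -1.23091792e+01] [-206.92066515  207.22069245]
```

```bash
python3 -m pendant '[[[100,2,-3,5,0,0,-10],[100,2,-3,5,0,0,-10],[100,3,-5,2,0,0,-10],[100,3,-5,2,0,0,-10],[100,3,-5,2,0,0,-10]]]' 40
python3 -m pendant '[[[100,2,-5.5,0,0,0,-10],[100,2,-5.5,0,0,0,-10],[100,2,-5.5,0,0,0,-10],[100,2,-5.5,0,0,0,-10],[100,2,-5.5,0,0,0,-10]]]'
```

```text
time: 0.72
position: [0.3134, 0.4082, 0.3876]
orientation: [-0.005, 0.557, 0.831, -0.005]
contact_force: [1.6, 0.5, 0.4]
gripper_width: 0.998
time: 1.35
position: [0.416, 0.1235, 0.3883]
orientation: [-0.006, 0.863, 0.504, -0.001]
contact_force: [0.2, 0.7, 0.5]
gripper_width: 1.001
```

```bash
python3 -m pendant '[[[100,1.4,-5.8,-1,0,0,-4],[100,1.4,-5.8,-1,0,0,-3],[100,1.4,-5.8,-1,0,0,-3.8],[100,1.4,-5.8,-1,0,0,0],[100,1.4,-5.8,-1,0,0,0]]]'
python3 -m pendant '[[[100,0,-4.2,-3.8,0,0,0],[100,0,0,-4,0,0,0],[100,0,0,-2,0,0,0],[100,0,0,0,0,0,0],[100,0,0,0,0,0,0]]]'
python3 - <<'E'
from h import *
from scipy.spatial.transform import Rotation as R
o=manip.get_obs();q=o['orientation'];r=R.from_quat(q[[1,2,3,0]]).as_matrix();print(o['position'],r[:,2],np.degrees(np.arctan2(r[1,1],r[0,1])))
s=snap('wrist');save(s,'w1.png');w=world(s).reshape(-1,3)*1000
b=w[(w[:,2]>70)&(w[:,2]<90)&(np.hypot(w[:,0]-490,w[:,1]+205)<110)]
rc=cv2.minAreaRect(b[:,:2].astype(np.float32));print(len(b),rc,cv2.boxPoints(rc).round(0).tolist())
E
```

```text
time: 1.98
position: [0.4871, -0.1739, 0.3366]
orientation: [-0.007, 0.908, 0.42, 0.001]
contact_force: [1.4, 0.4, 0.2]
gripper_width: 1.004
time: 2.6
position: [0.485, -0.2235, 0.2341]
orientation: [-0.007, 0.91, 0.415, -0.001]
contact_force: [0.5, 0.8, 1.0]
gripper_width: 1.004
[ 0.4850305  -0.22346022  0.23407015] [-0.00719072  0.01145186 -0.99990857] -40.97548587853773
2494 ((500.0340881347656, -194.66571044921875), (111.40754699707031, 60.25184631347656), 49.816593170166016) [[441.0, -218.0], [487.0, -257.0], [559.0, -172.0], [513.0, -133.0]]
```

View pics/w1.png

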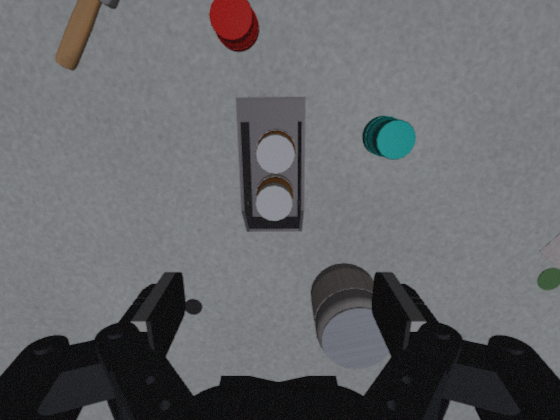

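```bash
python3 -m pendant '[[[100,0.1,1.2,-3,-0.7,-0.4,0.8],[100,0,0,-4,0,0,0],[100,0,0,-3,0,0,0],[100,0,0,-1,0,0,0],[100,0,0,0,0,0,0]]]'
python3 - <<'E'
from h import *
from scipy.spatial.transform import Rotation as R
o=manip.get_obs();q=o['orientation'];r=R.from_quat(q[[1,2,3,0]]).as_matrix();print(o['position'],r[:,2],np.degrees(np.arctan2(r[1,1],r[0,1])))
E
```

```text
time: 3.28
position: [0.4919, -0.2115, 0.1281]
orientation: [0.006, 0.906, 0.424, 0.006]
contact_force: [-0.1, -0.7, 0.1]
gripper_width: 0.999
[ 0.49186194 -0.21147247  0.1281468 ] [ 0.01550912 -0.00565832 -0.99986372] -39.85263333094016
```

```bash
python3 -m pendant '[[[100,-0.5,0,-2.5,0.2,0.6,0],[100,0,0,-2.5,0,0,0],[100,0,0,-1.8,0,0,0],[100,0,0,0,0,0,0],[100,0,0,0,0,0,0]]]'
python3 - <<'E'
from h import *
from scipy.spatial.transform import Rotation as R
o=manip.get_obs();q=o['orientation'];r=R.from_quat(q[[1,2,3,0]]).as_matrix();print(o['position'],r[:,2],np.degrees(np.arctan2(r[1,1],r[0,1])))
E
```

```text
time: 3.9
position: [0.4938, -0.215, 0.067]
orientation: [0.009, 0.905, 0.424, 0.008]
contact_force: [0.1, -0.4, -0.7]
gripper_width: 1.001
[ 0.49381241 -0.21502352  0.06704667] [ 0.02227182 -0.0092656  -0.99970902] -39.76931807911253
```

```bash
cat > o.py <<'E'
from h import *
from scipy.spatial.transform import Rotation as R
o=manip.get_obs();q=o['orientation'];r=R.from_quat(q[[1,2,3,0]]).as_matrix();z=r[:,2]
print(o['position'].round(4),'corr rot deg',np.degrees([-z[1],z[0]]).round(2),'yaw',np.degrees(np.arctan2(r[1,1],r[0,1])).round(2),o['contact_force'].round(1),o['moment'].round(2),round(o['gripper_width'],3))
E
python3 -m pendant '[[[100,-0.7,0.3,0,0.5,1.3,0],[100,0,0,0,0,0,0],[100,0,0,0,0,0,0],[100,0,0,0,0,0,0],[100,0,0,0,0,0,0]]]'; python3 o.py
```

```text
time: 4.53
position: [0.4878, -0.2124, 0.0696]
orientation: [0.001, 0.905, 0.425, 0.001]
contact_force: [-0.1, 0.4, -0.4]
gripper_width: 0.999
[ 0.4878 -0.2124  0.0696] corr rot deg [0.09 0.14] yaw -39.73 [-0.1  0.4 -0.4] [ 0.01 -0.03 -0.04] 0.999
```

```bash
python3 -m pendant '[[[100,-0.1,0.1,-1.5,0,0,0],[100,0,0,-1.5,0,0,0],[100,0,0,0,0,0,0],[100,0,0,0,0,0,0],[100,0,0,0,0,0,0]]]'; python3 o.py
```

```text
time: 5.15
position: [0.4861, -0.2111, 0.0364]
orientation: [0.0, 0.905, 0.425, -0.0]
contact_force: [-0.4, 0.7, 0.0]
gripper_width: 0.998
[ 0.4861 -0.2111  0.0364] corr rot deg [0.05 0.02] yaw -39.75 [-0.4  0.7  0. ] [ 0.03  0.01 -0.02] 0.998
```

Excellent alignment; close.

```bash
python3 -m pendant '[[[0,0,0,0,0,0,0],[0,0,0,0,0,0,0],[0,0,0,0,0,0,0],[0,0,0,0,0,0,0],[0,0,0,0,0,0,0]]]' 50; python3 o.py
python3 -m pendant '[[[0,0,0,0,0,0,0],[0,0,0,0,0,0,0],[0,0,0,1,0,0,0],[0,0,0,1,0,0,0],[0,0,0,0,0,0,0]]]' 50; python3 o.py
```

```text
time: 5.78
position: [0.4864, -0.2113, 0.0371]
orientation: [0.001, 0.905, 0.425, 0.0]
contact_force: [0.1, -0.2, 0.2]
gripper_width: 0.692
[ 0.4864 -0.2113  0.0371] corr rot deg [0.08 0.08] yaw -39.75 [ 0.1 -0.2  0.2] [-0.    0.05 -0.03] 0.692
time: 6.4
position: [0.486, -0.2109, 0.0582]
orientation: [0.0, 0.905, 0.425, 0.0]
contact_force: [-0.7, 0.4, -3.4]
gripper_width: 0.695
[ 0.486  -0.2109  0.0582] corr rot deg [0.05 0.03] yaw -39.74 [-0.7  0.4 -3.4] [ 0.01 -0.06  0.05] 0.695
```

```bash
python3 -m pendant '[[[0,0,0,2,0,0,0],[0,0,0,3.5,0,0,0],[0,0,0,4,0,0,0],[0,0,0,3.5,0,0,0],[0,0,0,1.5,0,0,0]]]' 50; python3 o.py
python3 -m pendant '[[[0,0.6,1.4,0,0,0,1],[0,1.1,2.5,0,0,0,1],[0,1.5,3.2,0,0,0,1],[0,1.5,3.2,0,0,0,1],[0,1.5,3.2,0,0,0,1]]]' ; python3 o.py
python3 -m pendant '[[[0,1.5,3.2,0,0,0,1],[0,1.5,3.2,0,0,0,1],[0,1.5,3.2,0,0,0,1],[0,1.1,2.5,0,0,0,1],[0,0,0,0,0,0,0]]]'; python3 o.py
```

```text
time: 7.02
position: [0.4832, -0.2088, 0.2054]
orientation: [-0.002, 0.905, 0.425, -0.002]
contact_force: [0.4, 0.8, -2.9]
gripper_width: 0.697
[ 0.4832 -0.2088  0.2054] corr rot deg [-0.14 -0.31] yaw -39.74 [ 0.4  0.8 -2.9] [-0.07 -0.05  0.03] 0.697
time: 7.65
position: [0.5429, -0.0661, 0.1988]
orientation: [-0.007, 0.886, 0.464, -0.006]
contact_force: [0.3, 0.4, -2.7]
gripper_width: 0.696
[ 0.5429 -0.0661  0.1988] corr rot deg [-0.35 -0.97] yaw -34.65 [ 0.3  0.4 -2.7] [-0.08 -0.06 -0.01] 0.696
time: 8.28
position: [0.595, 0.0739, 0.1857]
orientation: [-0.015, 0.864, 0.503, -0.014]
contact_force: [-0.2, -1.0, -3.2]
gripper_width: 0.696
[0.595  0.0739 0.1857] corr rot deg [-0.65 -2.26] yaw -29.53 [-0.2 -1.  -3.2] [-0.09  0.02  0.04] 0.696
```

```bash
python3 -m pendant '[[[0,1.1,-0.1,1,-0.4,-1.2,0.2],[0,1.1,0,1,-0.3,-1.1,0],[0,0,0,0,0,0,0],[0,0,0,0,0,0,0],[0,0,0,0,0,0,0]]]'; python3 o.py
cat > look.py <<'E'
import sys
from h import *
a=np.deg2rad(60.67); ex=np.array([np.cos(a),np.sin(a)]); ey=np.array([-ex[1],ex[0]]); P=np.array([566.3,227.3])
o=manip.get_obs();print('TCP panel',(o['position'][:2]*1000-P)@ex,(o['position'][:2]*1000-P)@ey,o['position'][2]*1000)
for n in('scene','top'):
    s=snap(n); save(s,f'{n}{sys.argv[1]}.png'); w=world(s)*1000
    q=w[:,:,:2]-P; X=q@ex; Y=q@ey; Z=w[:,:,2]
    cv2.imwrite(f'pics/{n}{sys.argv[1]}c.png',cv2.resize(s['image'][80:310,20:300] if n=='top' else s['image'][110:310,260:460],None,fx=2.8 if n=='top' else 3,fy=2.8 if n=='top' else 3)[:,:,::-1])
    for lab,y0,y1 in(('nar',-165,-75),('wide',-60,65)):
        k=(Y>y0)&(Y<y1)&(X>-190)&(X<-23)&(Z>90)&(Z<262)
        print(n,lab,k.sum(),'X',np.percentile(X[k],[1,99]).round(1),'Y',np.percentile(Y[k],[1,99]).round(1),'Z',np.percentile(Z[k],[1,90,99]).round(1))
E
python3 look.py 2
```

```text
time: 8.9
position: [0.6165, 0.0698, 0.2054]
orientation: [0.001, 0.864, 0.503, -0.001]
contact_force: [-0.4, -0.8, -3.0]
gripper_width: 0.699
[0.6165 0.0698 0.2054] corr rot deg [ 0.21 -0.05] yaw -29.58 [-0.4 -0.8 -3. ] [-0.05  0.04  0.02] 0.699
TCP panel -112.6917947939074 -120.9267373646988 205.36413665934847
scene nar 1773 X [-175.9  -40.6] Y [-163.7  -91.4] Z [168.1 245.  248.4]
scene wide 319 X [-132.8  -23.3] Y [-49.2  55.7] Z [123.  198.9 202.4]
top nar 1227 X [-176.3 -104.5] Y [-158.9  -80.3] Z [168.8 238.1 261.5]
top wide 2485 X [-139.9  -32.8] Y [-45.5  52.5] Z [118.3 161.9 200.6]
```

```bash
python3 -m pendant '[[[0,0.5,0.9,0,0,0,0],[0,0.5,0.9,0,0,0,0],[0,0.2,0.3,0,0,0,0],[0,0,0,0,0,0,0],[0,0,0,0,0,0,0]]]'; python3 o.py
```

```text
time: 9.62
position: [0.6292, 0.0937, 0.2046]
orientation: [0.001, 0.864, 0.504, -0.002]
contact_force: [-0.6, -0.3, -3.9]
gripper_width: 0.698
[0.6292 0.0937 0.2046] corr rot deg [ 0.19 -0.11] yaw -29.47 [-0.6 -0.3 -3.9] [-0.04 -0.01 -0.  ] 0.698
```

```bash
python3 -m pendant '[[[0,0,0,-0.8,0.2,-0.1,0],[0,0,0,-0.5,0,0,0],[0,0,0,0,0,0,0],[0,0,0,0,0,0,0],[0,0,0,0,0,0,0]]]'; python3 o.py
python3 -m pendant '[[[0,0.2,0.35,0,0,0,0],[0,0,0,0,0,0,0],[0,0,0,0,0,0,0],[0,0,0,0,0,0,0],[0,0,0,0,0,0,0]]]'; python3 o.py
```

```text
time: 10.25
position: [0.6287, 0.0926, 0.1905]
orientation: [-0.0, 0.864, 0.503, -0.0]
contact_force: [-0.4, -0.3, -2.0]
gripper_width: 0.694
[0.6287 0.0926 0.1905] corr rot deg [ 0.   -0.05] yaw -29.56 [-0.4 -0.3 -2. ] [-0.07 -0.    0.06] 0.694
time: 10.88
position: [0.6312, 0.0966, 0.1909]
orientation: [-0.0, 0.864, 0.503, 0.0]
contact_force: [0.3, -0.3, -2.7]
gripper_width: 0.697
[0.6312 0.0966 0.1909] corr rot deg [-0.01  0.  ] yaw -29.54 [ 0.3 -0.3 -2.7] [-0.06 -0.03 -0.  ] 0.697
```

```bash
python3 -m pendant '[[[0,0.2,0.35,0,0,0,0],[0,0,0,0,0,0,0],[0,0,0,0,0,0,0],[0,0,0,0,0,0,0],[0,0,0,0,0,0,0]]]'; python3 o.py; python3 look.py 3
```

```text
time: 11.5
position: [0.6332, 0.1003, 0.1909]
orientation: [-0.0, 0.864, 0.503, -0.0]
contact_force: [-0.4, -0.3, -1.7]
gripper_width: 0.7
[0.6332 0.1003 0.1909] corr rot deg [-0.01 -0.01] yaw -29.55 [-0.4 -0.3 -1.7] [0.02 0.   0.03] 0.7
TCP panel -77.9333600868777 -120.56062064373114 190.85257315962528
scene nar 1655 X [-141.8  -23.7] Y [-164.1  -90.3] Z [153.2 226.8 250.6]
scene wide 449 X [-141.7  -23.5] Y [-41.1  55.8] Z [118.7 195.3 202.4]
top nar 1336 X [-141.5  -66.2] Y [-161.8  -78. ] Z [154.6 234.4 258.9]
top wide 2837 X [-139.8  -23.2] Y [-45.8  52.5] Z [118.5 178.3 203.2]
```

View pics/top3c.png

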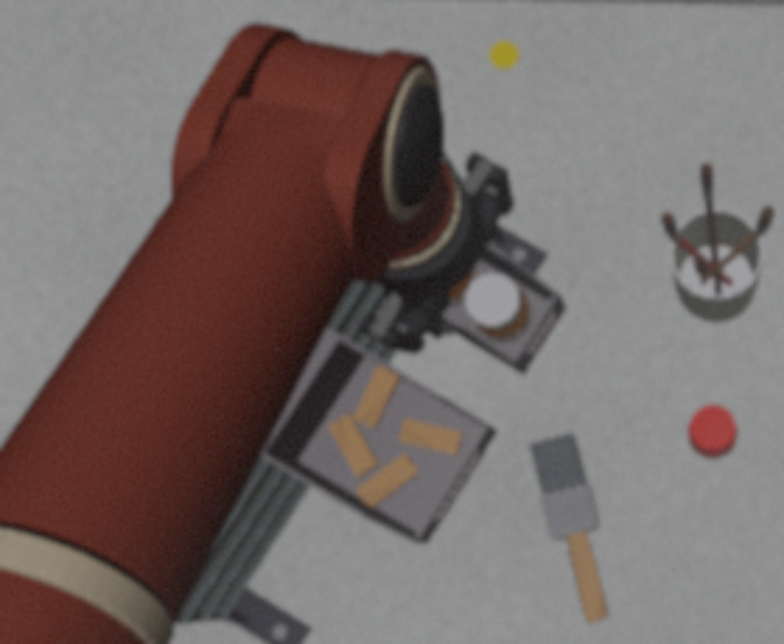

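The top view shows the narrow bin beside the wide bin, parallel to it, with jar_b standing. I'll creep toward the sheet until it touches.

```bash
python3 -m pendant '[[[0,0.1,0.18,0,0,0,0],[0,0,0,0,0,0,0],[0,0,0,0,0,0,0],[0,0,0,0,0,0,0],[0,0,0,0,0,0,0]]]'; python3 o.py;  python3 -m pendant '[[[0,0.1,0.18,0,0,0,0],[0,0,0,0,0,0,0],[0,0,0,0,0,0,0],[0,0,0,0,0,0,0],[0,0,0,0,0,0,0]]]'; python3 o.py
```

```text
time: 12.22
position: [0.6342, 0.1017, 0.1908]
orientation: [0.0, 0.864, 0.503, -0.0]
contact_force: [-0.4, -0.3, -3.5]
gripper_width: 0.698
[0.6342 0.1017 0.1908] corr rot deg [ 0.03 -0.03] yaw -29.56 [-0.4 -0.3 -3.5] [-0.06  0.01 -0.04] 0.698
time: 12.85
position: [0.6341, 0.1016, 0.1909]
orientation: [0.0, 0.864, 0.503, -0.002]
contact_force: [-1.1, -1.9, -2.1]
gripper_width: 0.698
[0.6341 0.1016 0.1909] corr rot deg [ 0.18 -0.19] yaw -29.62 [-1.1 -1.9 -2.1] [-0.22  0.24  0.06] 0.698
```

```bash
python3 -m pendant '[[[0,-0.06,-0.1,0,0.1,-0.1,0],[0,0,0,-0.6,0,0,0],[0,0,0,-0.6,0,0,0],[0,0,0,0,0,0,0],[0,0,0,0,0,0,0]]]'; python3 o.py
```

```text
time: 13.48
position: [0.634, 0.1018, 0.1776]
orientation: [-0.0, 0.864, 0.503, -0.0]
contact_force: [-0.5, 0.2, -2.2]
gripper_width: 0.696
[0.634  0.1018 0.1776] corr rot deg [-0.01 -0.02] yaw -29.57 [-0.5  0.2 -2.2] [-0.13  0.08  0.02] 0.696
```

```bash
python3 -m pendant '[[[0,-0.05,-0.1,0,0,0,0],[0,0,0,-0.5,0,0,0],[0,0,0,-0.4,0,0,0],[0,0,0,0,0,0,0],[0,0,0,0,0,0,0]]]'; python3 o.py
```

```text
time: 14.1
position: [0.6339, 0.1018, 0.1681]
orientation: [-0.0, 0.864, 0.504, 0.001]
contact_force: [-0.0, -0.2, -3.7]
gripper_width: 0.699
[0.6339 0.1018 0.1681] corr rot deg [-0.08  0.04] yaw -29.53 [-0.  -0.2 -3.7] [-0.1  -0.02  0.02] 0.699
```

```bash
python3 -m pendant '[[[0,0,0,-0.4,0,0,0],[0,0,0,-0.3,0,0,0],[0,0,0,0,0,0,0],[0,0,0,0,0,0,0],[0,0,0,0,0,0,0]]]'; python3 o.py
```

```text
time: 14.72
position: [0.6341, 0.1018, 0.1608]
orientation: [-0.0, 0.864, 0.504, 0.001]
contact_force: [0.1, 0.4, -2.1]
gripper_width: 0.694
[0.6341 0.1018 0.1608] corr rot deg [-0.09  0.07] yaw -29.54 [ 0.1  0.4 -2.1] [-0.02  0.03 -0.01] 0.694
```

```bash
python3 -m pendant '[[[0,0,0,-0.2,0,0,0],[0,0,0,0,0,0,0],[0,0,0,0,0,0,0],[0,0,0,0,0,0,0],[0,0,0,0,0,0,0]]]'; python3 o.py
python3 -m pendant '[[[0,0,0,-0.2,0,0,0],[0,0,0,0,0,0,0],[0,0,0,0,0,0,0],[0,0,0,0,0,0,0],[0,0,0,0,0,0,0]]]'; python3 o.py;python3 look.py 4
```

```text
time: 15.35
position: [0.6343, 0.1018, 0.1604]
orientation: [-0.0, 0.864, 0.504, 0.002]
contact_force: [-0.9, -0.0, -0.1]
gripper_width: 0.699
[0.6343 0.1018 0.1604] corr rot deg [-0.14  0.14] yaw -29.51 [-0.9 -0.  -0.1] [0.12 0.17 0.08] 0.699
time: 15.98
position: [0.6344, 0.1018, 0.1601]
orientation: [-0.001, 0.864, 0.504, 0.002]
contact_force: [-2.6, -0.8, 1.6]
gripper_width: 0.697
[0.6344 0.1018 0.1601] corr rot deg [-0.21  0.18] yaw -29.46 [-2.6 -0.8  1.6] [0.13 0.32 0.11] 0.697
TCP panel -76.00544999945865 -120.8379210380836 160.1496649034574
scene nar 1613 X [-139.1  -24.1] Y [-163.6  -90.4] Z [122.7 200.7 258.2]
scene wide 677 X [-141.4  -23.5] Y [-48.8  55.1] Z [119.1 193.4 202.6]
top nar 1271 X [-139.5  -66.2] Y [-162.   -77.6] Z [123.4 217.6 246.9]
top wide 2783 X [-139.8  -23.9] Y [-46.1  52.6] Z [118.4 170.2 202.7]
```

View pics/scene4c.png

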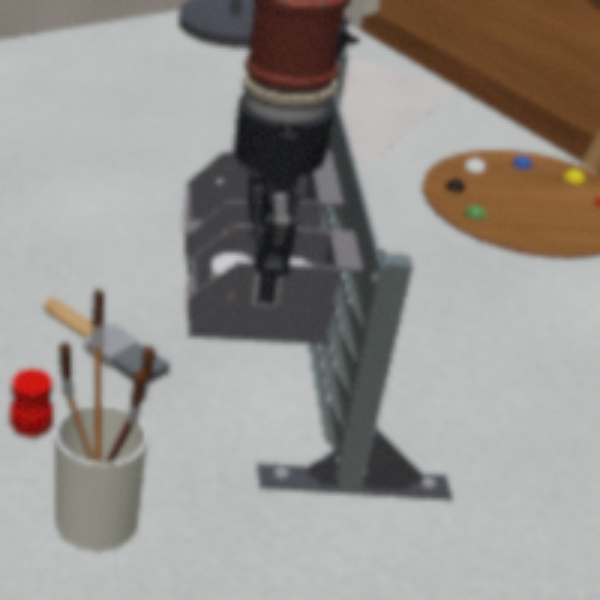

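The picture shows the bin seated level against the panel at about (265,290), with its lip at the louver and the white jar caps visible. The force reading shows the load has moved to the louver, so I'll release.

```bash
python3 -m pendant '[[[72,0,0,0,0,0,0],[76,0,0,0,0,0,0],[85,0,0,0,0,0,0],[97,0,0,0,0,0,0],[97,0,0,0,0,0,0]]]' 20; python3 o.py
python3 -m pendant '[[[97,0,0,0,0.2,-0.2,0],[97,0,0,0,0,0,0],[97,0,0,0.8,0,0,0],[97,0,0,1.5,0,0,0],[97,0,0,1.5,0,0,0]]]'; python3 o.py
```

```text
time: 16.7
position: [0.636, 0.1016, 0.1602]
orientation: [0.0, 0.864, 0.504, 0.004]
contact_force: [0.3, -0.1, 0.6]
gripper_width: 0.968
[0.636  0.1016 0.1602] corr rot deg [-0.16  0.38] yaw -29.5 [ 0.3 -0.1  0.6] [ 0.05 -0.04 -0.01] 0.968
time: 17.32
position: [0.6355, 0.1015, 0.1999]
orientation: [-0.0, 0.864, 0.504, 0.005]
contact_force: [-0.3, 0.1, -0.1]
gripper_width: 0.967
[0.6355 0.1015 0.1999] corr rot deg [-0.36  0.52] yaw -29.51 [-0.3  0.1 -0.1] [-0.01  0.02 -0.  ] 0.967
```

Now lift clear and move away from the panel.

```bash
python3 -m pendant '[[[97,0,0,3,0,0,0],[97,0,0,4,0,0,0],[97,0,0,4,0,0,0],[97,-1,-2,4,0,0,0],[97,-2,-3,3,0,0,0]]]'; python3 -m pendant '[[[97,-2,-5,0,0,0,0],[97,-2,-5,0,0,0,0],[97,-2,-5,0,0,0,0],[97,-2,-5,0,0,0,0],[97,-2,-4,0,0,0,0]]]'
python3 -m pendant '[[[97,-1,-5,0,0,0,0],[97,0,-2,0,0,0,0],[97,0,0,0,0,0,0],[97,0,0,0,0,0,0],[97,0,0,0,0,0,0]]]';python3 look.py 5
python3 - <<'E'
import cv2,numpy as np
a=cv2.imread('pics/top5c.png');b=cv2.imread('pics/scene5c.png');h=400
cv2.imwrite('pics/both5.png',np.hstack([cv2.resize(a,(400,h)),cv2.resize(b,(400,h))]))
E
```

```text
time: 17.95
position: [0.6049, 0.0536, 0.3896]
orientation: [0.0, 0.862, 0.506, 0.007]
contact_force: [1.3, -0.1, -0.4]
gripper_width: 0.974
time: 18.58
position: [0.5018, -0.1941, 0.4006]
orientation: [0.005, 0.862, 0.507, 0.014]
contact_force: [0.2, 0.5, 1.1]
gripper_width: 0.97
time: 19.2
position: [0.4878, -0.2691, 0.4064]
orientation: [0.008, 0.864, 0.504, 0.017]
contact_force: [-0.8, 0.5, 0.0]
gripper_width: 0.967
TCP panel -471.2268733317584 -174.66611575694432 406.435757464745
scene nar 1733 X [-139.4  -23.8] Y [-154.8  -91.7] Z [119.9 194.3 202. ]
scene wide 1218 X [-141.1  -23.7] Y [-49.   55.9] Z [120.8 197.2 202.2]
top nar 1799 X [-139.8  -23.2] Y [-152.   -92.5] Z [118.7 195.3 203.3]
top wide 2842 X [-139.8  -23.2] Y [-45.8  52.6] Z [118.4 179.9 203.6]
```

View pics/both5.png

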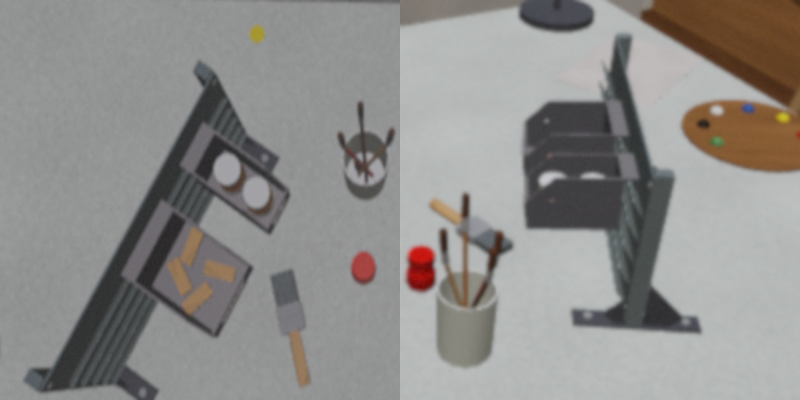

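Both bins hang side by side at the same depth and height: narrow at (235,175), wide at (190,265) in the left half. Both jars are standing and the bystanders look unmoved. I'll hand it in.

```bash
python3 -c "
from rig import manip; print(manip.job_done(), manip.get_obs()['time'])"
```

```text
the job is handed in; nothing more can be done
the job is handed in; nothing more can be done
```

The narrow bin now hangs on the top louver beside the wide bin, with its lip hooked behind the louver and both jars standing. I gripped it across its width and carried it over. I found the sheet with a light touch, lowered the lip behind the louver until the louver carried the load, then released and backed off.

**Last checks** (after release, robot clear):
- **Bin position:** the narrow bin sits at the same depth and height as the wide bin. Fronts are both at x about -140 mm, front undersides at z about 119 mm, and flange tops at about 203 mm.
- **Wide bin and the rest:** the wide bin was still hanging, unmoved within 1 mm. The pot, spare brush and red look-alike looked untouched in the last picture. The paint tin and the turquoise look-alike were outside that crop, and I didn't check them afterwards.
- **Forces and time:** the wrist force readings I took stayed at 4 N or less. The last logged time before hand-in was 19.2 s, and two more camera calls add about 0.1 s, against the 38 s limit.

**Disagreements:**
- **Camera views:** the top and scene views differed by 1–2 mm on where the sheet is, which is why I located it by contact.
- **Tool drift:** the tool drifted up to about 2 degrees and 2 cm during longer moves. I corrected this before gripping the bin and before hooking it.

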